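Lock a sample changer's carriage for transport by feel

TASK

Lock the sample changer for transport: take the lock pin by its handle out of its holder, put it through the letterbox window in the front of the changer, feel gently along the hidden carriage face for the lock hole, and push the pin fully home until its collar sits against the front, then let go of it. The carriage can stand anywhere behind the window and cannot be seen, so use only light pressure (never more than 20 N between pin and changer), and leave the other things on the bench undisturbed.

Things in the scene. Friction and masses are not known exactly. Their poses are not given: they have to be found in the camera images.
- lock_pin: lock pin lying level: round steel rod, 10 mm diameter, 52 mm long, tip chamfered; then a round collar 24 mm diameter, 6 mm thick; then a black handle 50 mm long, 16 wide (y), 20 high. 0.06 kg. Origin on the rod's axis at the collar's front face; +x along the rod to the tip at x = +52 mm, handle from x = -6 to -56 mm, z up. Balanced within 10 mm of the origin
- holder: fixed grey holder carrying the pin, base 110 x 50 x 10 mm. Origin on the bench below the pin's origin, +x the way the pin points. Rod axis 48 mm high, in a notch open upward (post at x = 22 to 30 mm, 30 mm wide, top 54 mm); a post 12 mm wide at x = -47 to -55 mm carries the handle's rear end. Handle sides are free; lift straight up
- changer: fixed closed white and grey box, the sample changer, 150 (x) x 200 (y) x 78 mm high. Origin on the bench under its centre; -x is its front, towards the robot; z up. A black-rimmed letterbox window in the front face opens into a straight channel that ends at the hidden carriage face. With the pin home its collar is against the front face (pin origin at x = -75 mm)
- small_bottle: bystander: small bottle 43 x 44 x 86 mm standing on the bench, origin under its centre
- tape: bystander: roll of tape 82 mm in diameter, 19 mm high, lying flat, origin under its centre
- grid: bystander: low clear tray with compartments, 68 x 98 x 22 mm, origin under its centre
- window (a point): middle of the window's mouth in the changer's front face (x = -75, y = 0, z = 48 mm in the changer's frame), axes as the changer's. The window is 52 mm wide (y -26 to +26) and 14 mm high (z -7 to +7 from here), and runs 28 mm deep along +x to the carriage face
- face_mid (a point): fixed point in the middle of the channel's inner end, 28 mm behind the window's mouth; NOT the hole. Here is the hidden upright carriage face: plain and hard, with one lock hole 12 mm wide, 18 high, 27 deep, 1 mm chamfer, its centre level with this point and anywhere from y = -18 to +18 mm of it. Braked in y; gives in x as a spring of about 1 N/mm, with a hard stop after 6 mm
Not all that is in view belongs to the job. Of the things like the lock_pin, leave any that is yellow; of the rest the larger one is meant.

How it is judged:
On the way, in this order (a step that is already met when the one before it is completed fails the run):
1. the pin has been lifted clear of its holder (z of lock_pin in the frame of holder above 0.065 m), for 0.1 s.
2. the pin's tip has entered the lock hole by at least 8 mm (x of lock_pin in the frame of changer above -0.091 m and y of lock_pin in the frame of changer between -0.025 and 0.025 m and z of lock_pin in the frame of changer between 0.04 and 0.056 m and angle between the x axis of lock_pin and the x axis of changer, either way round below 0.2 rad), for 0.1 s.
At the end, for the whole second after the job is handed in: The pin sits in the lock hole through the window, in line with the changer within 0.2 rad, its collar within 4 mm of the front face, released and at rest (x of lock_pin in the frame of changer above -0.079 m and y of lock_pin in the frame of changer between -0.025 and 0.025 m and z of lock_pin in the frame of changer between 0.04 and 0.056 m and angle between the x axis of lock_pin and the x axis of changer, either way round below 0.2 rad and linear speed of lock_pin below 0.02 m/s); the robot touches nothing.
It fails at once if the pin is pressed on the changer with more than 20 N (contact force between lock_pin and changer above 20 N).
It fails at once if the small bottle is moved more than 20 mm or tipped (distance of small_bottle from where it was at the start of the episode above 0.02 m or angle between small_bottle's own z axis and vertical above 0.4 rad).
It fails at once if the roll of tape is moved more than 20 mm (distance of tape from where it was at the start of the episode above 0.02 m).
It fails at once if the clear tray is moved more than 20 mm (distance of grid from where it was at the start of the episode above 0.02 m).
It also fails if it takes over 64 s, if anything falls off the work surface, if the arm or the gripper's body presses on something with over 40 N, if the wrist force passes 120 N, or if a joint passes its speed limit or range.

ROBOT

A 6-joint arm with a two-finger parallel gripper is mounted at the origin on a cart in front of the work surface, level with it; the furniture and walls round the work are solid. World frame = base frame: x ahead of the robot, y to its left, z up, the work surface at z = 0. Lengths are in m, angles in rad, forces in N, time in s.
With the tool pointing down it reaches from about 0.275 to 0.75 m from the base axis. Payload 10.2 kg.
Tool frame: the origin (TCP) lies at the centre of the arm's flange, where the gripper is bolted on; the fingertips stand 173 mm ahead of it and the grasp point (between the pads) lies 155 mm ahead of it; z points along the fingers, x is the direction in which the jaws open and shut, and the axes are right-handed (so a half turn about z gives the same grasp; the last joint's range is limited). The gripper opens to 85 mm and grips with 20 to 120 N. Pads are 22 mm wide; open, the fingers measure 114 mm over their backs; the gripper's body (76 mm by 85 mm) begins 54 mm behind the grasp point. The pads swing forward as they close: fully open they stand 13 mm farther back than shut.
Start: joints at [-1.347, 0.313, 1.498, -0, 1.331, -0.223], TCP at [0.227, -0.473, 0.405] pointing down, gripper open.
Joint ranges: [-2.94, 2.94], [-0.97, 2.17], [0.19, 2.56], [-1.23, 4.37], [0.02, 3.11], [-2.88, 2.88]. Speed limits (rad/s): [2.39, 2.39, 3.01, 3.14, 3.14, 3.14].

INTERFACE

Orientations are given as a unit quaternion [w, x, y, z].
In Python, from station import manip, capture, get_calibration gives the robot as it stands.
- The arm moves only by the shell command python3 -m inch 'ROWS' [FORCE]. ROWS is JSON, a list of rows, each an object with "jaw": the opening, from -1 (shut) to 1 (fully open), so that 0 is half open; "dp": the shift along the tool's x, y, z in mm, a list of three; "angular": the turn, a rotation vector about the tool's x, y, z in rad, a list of three. In form: [{"jaw": jaw, "dp": [x, y, z], "angular": [rx, ry, rz]}, ...]. A call has 1 to 10 rows; each row shifts and turns the commanded pose from where the row before left it, along the tool's axes as they then stand; what a row does not reach is not made up. A row lasts 1/12 s, in which the tool goes at most 41.7 mm and 7.16 degrees, less where a joint would pass 70% of its speed; a pose out of reach is approached as far as the arm can. A call is refused whole if a number of a shift passes 41.7 or a number of a turn 0.125, either way. A call with a gripper value outside its range is refused whole. The fingers move at their own pace and stop on an object; FORCE is the grip in N (left out, the last holds). Time passes only in rows, so rows that do not move let the fingers close. It gives the time, the measured TCP pose, the force and the opening at its end, in the units of the state.
- manip.read_state(): the state, without advancing time (a new reading comes with each control period).
- capture(name): name is "side" or "top"; returns the picture (400x640x3 uint8, blue, green, red); there is no depth.
- get_calibration(name): a dict with "camera_matrix" (3x3 intrinsics, pixels), "dist_coeffs" ([k1, k2, p1, p2, k3] as OpenCV has them; the pictures are not rectified), "eye" and "orientation" of the camera in the world. Camera axes: x right, y down, z forward; pixel columns grow to the right and rows downward; lengths in m; the calibration is good to about 2 mm. A picture is of the moment at which its call begins. get_calibration takes no time and is no camera call.
- manip.sign_off(): hands the job in, once; it reports no verdict.
The state is a dict: "time_s": time; "joint_positions": joint angles; "qvel": joint speeds; "joint_torque": joint torques, N m; "tool_pos": TCP position; "orientation": TCP orientation; "force": force on the tool from outside, world axes, zero at the start; "torque": the same for the moment, N m; "gripper_width": opening from 0.0 (shut) to 1.0 (fully open).
Only numpy, scipy, OpenCV 4.12 (cv2) and the standard library are available. Lean on these libraries where they do the work, as an engineer would, in place of code of your own. Each camera call takes 0.05 s, during which the arm holds its last target.

## Working session

There is one attempt and no reset: what is moved stays moved. The work goes in short steps, Python scripts to look and compute and a shell command to move; the robot and the scene stay as the last step left them, time stands still between calls to the robot, and variables do not carry over. Pictures are saved under pics/ and viewed, and the job is handed in when it is done.

```bash
ls; mkdir -p pics
python3 - <<'E'
from station import manip, capture, get_calibration
import cv2
print(manip.read_state())
for n in("side","top"):
    cv2.imwrite(f"pics/{n}0.png",capture(n)); print(n,get_calibration(n))
E
```

```text
pics
{'time_s': 0.0, 'joint_positions': array([-1.34740847e+00,  3.13442727e-01,  1.49843801e+00, -1.47081429e-05,
        1.33107101e+00, -2.23409730e-01]), 'qvel': array([-0.0010159 ,  0.00070425,  0.00056242, -0.00196546, -0.00110539,
       -0.00163977]), 'joint_torque': array([ 1.15571152e-04, -4.12265897e+01, -2.59742457e+01, -1.85445106e-04,
        4.20048207e-03, -1.51817716e-06]), 'tool_pos': array([ 0.22681481, -0.47342592,  0.40413832]), 'orientation': array([-4.75465273e-04,  8.46192118e-01, -5.32877507e-01, -4.85555897e-04]), 'force': array([ 0.21659969,  0.11604378, -0.38872423]), 'torque': array([ 0.00981257, -0.01877395, -0.05369013]), 'gripper_width': 0.9992669222036118}
side {'camera_matrix': array([[410.3904167 ,   0.        , 328.22416731],
       [  0.        , 410.3904167 , 207.03727166],
       [  0.        ,   0.        ,   1.        ]]), 'dist_coeffs': array([-0.02358649,  0.        ,  0.        ,  0.        ,  0.        ]), 'eye': array([ 0.40617784, -0.88800239,  0.60045854]), 'orientation': array([-0.48787137,  0.86688561, -0.09250954,  0.04396421])}
top {'camera_matrix': array([[509.75203922,   0.        , 324.40979316],
       [  0.        , 509.75203922, 191.94389944],
       [  0.        ,   0.        ,   1.        ]]), 'dist_coeffs': array([-0.13441899,  0.        ,  0.        ,  0.        ,  0.        ]), 'eye': array([ 0.27456565, -0.03576215,  1.49611499]), 'orientation': array([-0.07203563,  0.71544537, -0.69142372,  0.06987145])}
```

View pics/side0.png

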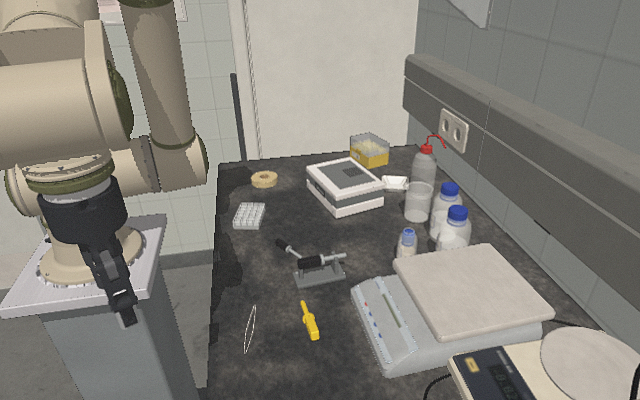

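View pics/top0.png

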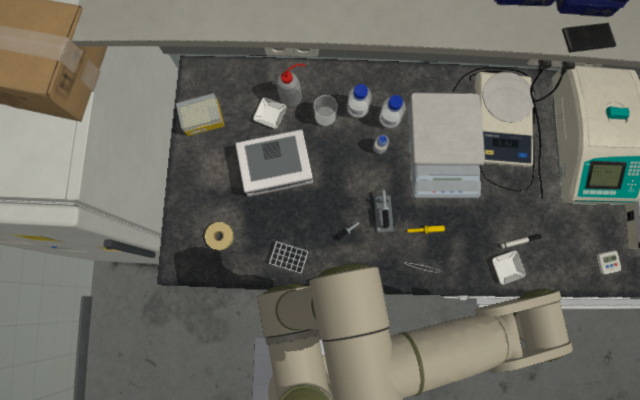

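The changer is at about top (274,162) and the holder with the pin at (383,210). A yellow tool lies at (425,230) and another small dark item at (347,230). I'll zoom in.

Run:
```python
import cv2
s=cv2.imread("pics/side0.png");t=cv2.imread("pics/top0.png")
cv2.imwrite("pics/s_pin.png",cv2.resize(s[225:300,260:360],None,fx=8,fy=8,interpolation=cv2.INTER_CUBIC))
cv2.imwrite("pics/s_ch.png",cv2.resize(s[145:225,295:395],None,fx=7,fy=7,interpolation=cv2.INTER_CUBIC))
cv2.imwrite("pics/t_pin.png",cv2.resize(t[180:245,325:405],None,fx=9,fy=9,interpolation=cv2.INTER_CUBIC))
cv2.imwrite("pics/t_ch.png",cv2.resize(t[120:205,225:325],None,fx=7,fy=7,interpolation=cv2.INTER_CUBIC))
```

```text
(no output)
```

View pics/s_pin.png

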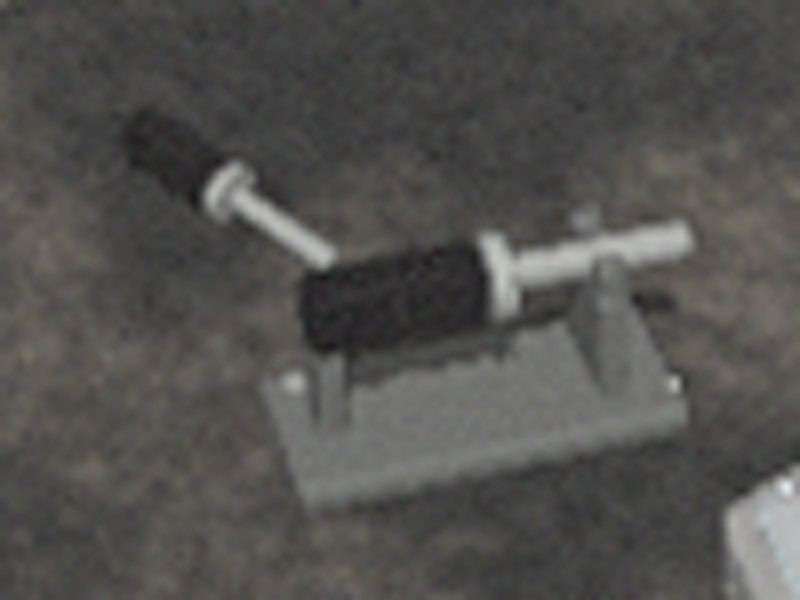

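View pics/s_ch.png

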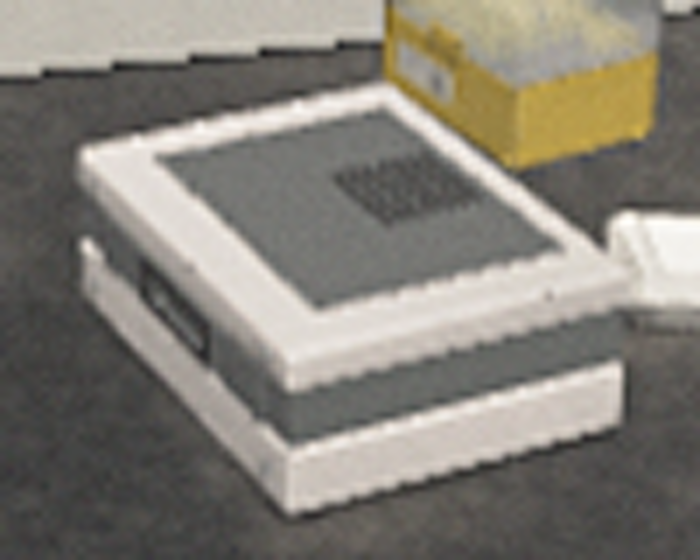

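View pics/t_pin.png

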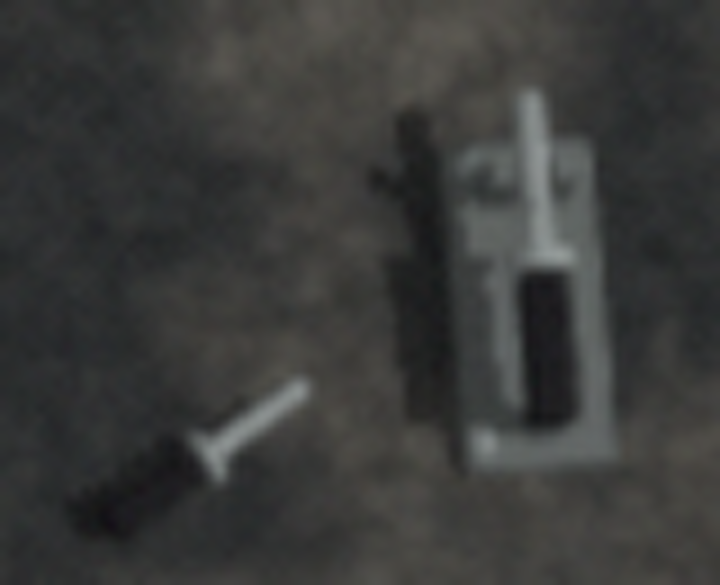

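View pics/t_ch.png

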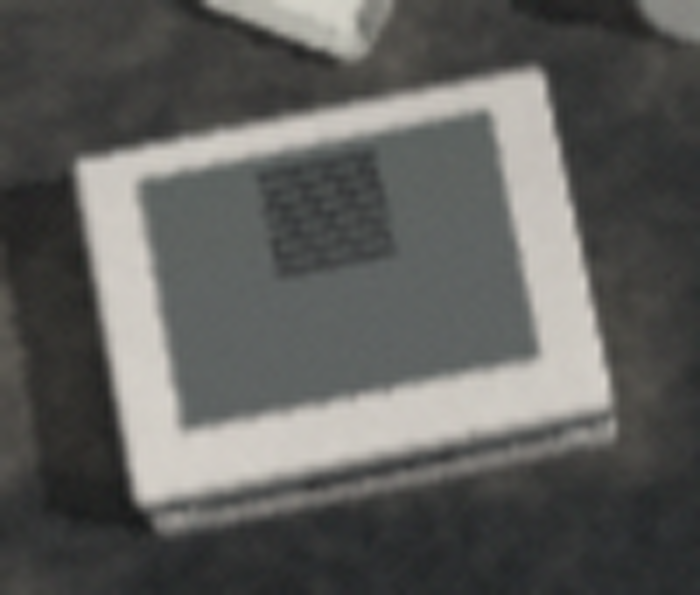

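```bash
cat > h.py <<'E'
import numpy as np, cv2
from station import get_calibration
from scipy.spatial.transform import Rotation as R
def cal(n):
    c=get_calibration(n);q=np.array(c["orientation"]);return c["camera_matrix"],c["dist_coeffs"],np.array(c["eye"]),R.from_quat(q[[1,2,3,0]]).as_matrix()
def rays(n,px):
    K,d,e,M=cal(n);p=cv2.undistortPoints(np.array(px,float).reshape(-1,1,2),K,d)[:,0]
    return e,np.c_[p,np.ones(len(p))]@M.T
def plane(n,px,z):
    e,r=rays(n,px);return e+r*((z-e[2])/r[:,2])[:,None]
def proj(n,P):
    K,d,e,M=cal(n);rv=cv2.Rodrigues(M.T)[0];return cv2.projectPoints(np.array(P,float).reshape(-1,3),rv,-M.T@e,K,d)[0][:,0]
def tri(px1,px2):
    e1,r1=rays("side",px1);e2,r2=rays("top",px2);out=[]
    for a,b in zip(r1,r2):
        s=np.linalg.lstsq(np.c_[a,-b],e2-e1,rcond=None)[0];p,q=e1+s[0]*a,e2+s[1]*b;out.append(np.r_[(p+q)/2,np.linalg.norm(p-q)])
    return np.array(out)
def crop(px,f,x0,y0): return (np.array(px,float)+.5)/f-.5+[x0,y0]
E
python3 - <<'E'
from h import *
np.set_printoptions(precision=4,suppress=True)
t=cv2.imread("pics/top0.png")
c=crop([(77,160),(541,66),(613,412),(138,505)],7,225,120)
P=plane("top",c,.078);print("top corners",P,[np.linalg.norm(P[i]-P[(i+1)%4])for i in range(4)])
# white/grey mask refine
g=cv2.cvtColor(t,cv2.COLOR_BGR2GRAY)
m=np.zeros_like(g);cv2.fillPoly(m,[np.int32(np.round(np.array(c)))],255);m=cv2.dilate(m,np.ones((5,5)));
w=((g>120)&(m>0)).astype(np.uint8)
cn=max(cv2.findContours(w,cv2.RETR_EXTERNAL,cv2.CHAIN_APPROX_NONE)[0],key=cv2.contourArea)
print("img",cv2.minAreaRect(cn))
W=plane("top",cn[:,0],.078)[:,:2].astype(np.float32)*1000;r=cv2.minAreaRect(W);print("rect",r)
# side top corners
s=crop([(80,155),(290,380),(635,275),(388,85)],7,295,145)
S=plane("side",s,.078);print("side",S)
print("tri",tri(s,c[[3,2,1,0]]))
print("center",P.mean(0),S.mean(0))
# pin
h=crop([(527,423),(573,418),(570,268),(519,272)],9,325,180);print("handle",plane("top",h,.058))
print("rod tip",plane("top",crop([(532,95)],9,325,180),.05),"collar",plane("top",crop([(546,255)],9,325,180),.056))
b=crop([(468,468),(615,458),(592,140),(447,150)],9,325,180);B=plane("top",b,.010);print("base",B,[np.linalg.norm(B[i]-B[(i+1)%4])for i in range(4)],B.mean(0))
b=crop([(305,498),(688,400),(620,278),(265,382)],8,260,225);B=plane("side",b,[.01]*1);print("base side",B,[np.linalg.norm(B[i]-B[(i+1)%4])for i in range(4)],B.mean(0))
E
```

```text
top corners [[0.7017 0.2372 0.078 ]
 [0.7486 0.0458 0.078 ]
 [0.6016 0.0099 0.078 ]
 [0.5563 0.2017 0.078 ]] [np.float64(0.19707200134261893), np.float64(0.15132182734893102), np.float64(0.19707544896836646), np.float64(0.14963803046326402)]
img ((273.3846130371094, 160.423095703125), (50.7940788269043, 69.62122344970703), 78.69007110595703)
rect ((652.33984375, 124.07447814941406), (152.02781677246094, 199.42526245117188), 14.019572257995605)
side [[ 0.5562  0.1902  0.078 ]
 [ 0.6007 -0.012   0.078 ]
 [ 0.7473  0.0362  0.078 ]
 [ 0.6986  0.2284  0.078 ]]
tri [[0.5577 0.2027 0.0719 0.0004]
 [0.6052 0.0103 0.0646 0.0009]
 [0.7507 0.0461 0.0724 0.0004]
 [0.702  0.2381 0.0737 0.0018]]
center [0.652  0.1236 0.078 ] [0.6507 0.1107 0.078 ]
handle [[ 0.4727 -0.1967  0.058 ]
 [ 0.4748 -0.2113  0.058 ]
 [ 0.5229 -0.2098  0.058 ]
 [ 0.5211 -0.1936  0.058 ]]
rod tip [[ 0.5804 -0.198   0.05  ]] collar [[ 0.5272 -0.2024  0.056 ]]
base [[ 0.4639 -0.183   0.01  ]
 [ 0.4687 -0.2311  0.01  ]
 [ 0.5744 -0.2225  0.01  ]
 [ 0.5694 -0.1745  0.01  ]] [np.float64(0.048336023944258844), np.float64(0.10599271645163837), np.float64(0.04831372770486644), np.float64(0.10579684437183591)] [ 0.5191 -0.2028  0.01  ]
base side [[ 0.4671 -0.2381  0.01  ]
 [ 0.5745 -0.2222  0.01  ]
 [ 0.5682 -0.1666  0.01  ]
 [ 0.4629 -0.1895  0.01  ]] [np.float64(0.1085772153915143), np.float64(0.05596368614212647), np.float64(0.10767469013352583), np.float64(0.04877450544762549)] [ 0.5182 -0.2041  0.01  ]
```

```bash
cat >> h.py <<'E'
def to(pos,pinyaw_deg):
    from station import manip
    s=manip.read_state();q=np.array(s["orientation"]);M=R.from_quat(q[[1,2,3,0]]).as_matrix()
    a=np.radians(pinyaw_deg);x=np.array([np.sin(a),-np.cos(a),0]);z=np.array([0,0,-1.]);T=np.c_[x,np.cross(z,x),z]
    rv=R.from_matrix(M.T@T).as_rotvec()
    d=(np.array(pos)-s["tool_pos"])*1000
    np.set_printoptions(precision=4,suppress=True)
    print("t",s["time_s"],"tcp",s["tool_pos"],"F",s["force"],"w",s["gripper_width"])
    print("dp in current tool",M.T@d,"rot",rv,"dp in final tool",T.T@d)
E
python3 -m inch '[{"jaw":0,"dp":[0,0,0],"angular":[0,0,0.122]},{"jaw":0,"dp":[0,0,0],"angular":[0,0,0.122]},{"jaw":0,"dp":[0,0,0],"angular":[0,0,0.122]},{"jaw":0,"dp":[0,0,0],"angular":[0,0,0]}]' 40
python3 -c "
from h import *
to([.5008,-.2027,.303],4.65)"
```

```text
time_s: 0.43
tool_pos: [0.2268, -0.4735, 0.4044]
orientation: [-0.0, 0.734, -0.68, -0.0]
force: [0.5, -0.1, -0.0]
gripper_width: 0.5
t 0.4333 tcp [ 0.2268 -0.4735  0.4044] F [ 0.5102 -0.1033 -0.0106] w 0.49991660353861417
dp in current tool [-248.9872 -293.8523  101.5261] rot [ 0.0001  0.0007 -0.0048] dp in final tool [-247.6574 -295.0261  101.3746]
```

```bash
python3 -m inch '[{"jaw":0,"dp":[-24.8,-29.5,0],"angular":[0,0,-0.0048]},{"jaw":0,"dp":[-24.8,-29.5,0],"angular":[0,0,0]},{"jaw":0,"dp":[-24.8,-29.5,0],"angular":[0,0,0]},{"jaw":0,"dp":[-24.8,-29.5,0],"angular":[0,0,0]},{"jaw":0,"dp":[-24.8,-29.5,0],"angular":[0,0,0]},{"jaw":0,"dp":[-24.8,-29.5,0],"angular":[0,0,0]},{"jaw":0,"dp":[-24.8,-29.5,0],"angular":[0,0,0]},{"jaw":0,"dp":[-24.8,-29.5,0],"angular":[0,0,0]},{"jaw":0,"dp":[-24.8,-29.5,0],"angular":[0,0,0]},{"jaw":0,"dp":[-24.8,-29.5,0],"angular":[0,0,0]}]'
python3 -m inch '[{"jaw":0,"dp":[0,0,25],"angular":[0,0,0]},{"jaw":0,"dp":[0,0,25],"angular":[0,0,0]},{"jaw":0,"dp":[0,0,25],"angular":[0,0,0]},{"jaw":0,"dp":[0,0,25],"angular":[0,0,0]},{"jaw":0,"dp":[0,0,0],"angular":[0,0,0]},{"jaw":0,"dp":[0,0,0],"angular":[0,0,0]}]'
python3 - <<'E'
from h import *
to([.5008,-.2027,.203],4.65)
from station import capture
s=capture("side");t=capture("top")
cv2.imwrite("pics/side1.png",s);cv2.imwrite("pics/top1.png",t)
a=cv2.resize(s[180:300,240:370],None,fx=4,fy=4,interpolation=cv2.INTER_CUBIC);b=cv2.resize(t[160:260,320:420],None,fx=4,fy=4,interpolation=cv2.INTER_CUBIC)
b=cv2.resize(t[150:270,330:400],(280,480));cv2.imwrite("pics/c1.png",np.hstack([a,b]))
E
```

```text
time_s: 1.27
tool_pos: [0.5007, -0.1996, 0.4046]
orientation: [0.0, 0.738, -0.675, -0.0]
force: [0.8, -0.7, 0.2]
gripper_width: 0.504
time_s: 1.77
tool_pos: [0.4997, -0.2013, 0.3044]
orientation: [0.0, 0.738, -0.675, -0.001]
force: [-0.2, -0.2, 0.3]
gripper_width: 0.501
t 1.7667 tcp [ 0.4997 -0.2013  0.3044] F [-0.1939 -0.2293  0.3297] w 0.5009342911035842
dp in current tool [  1.6071  -1.151  101.4228] rot [0.0016 0.0013 0.0069] dp in final tool [  1.4649  -0.9994 101.4265]
```

View pics/c1.png

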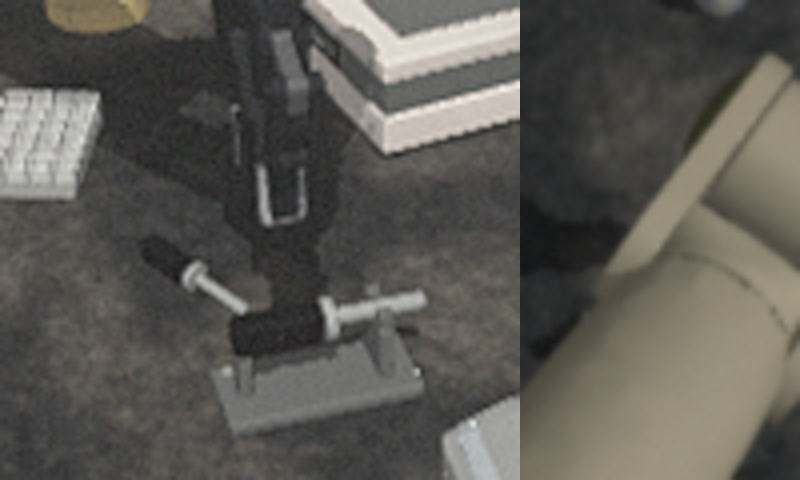

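The gripper hangs above the handle, with the finger end at crop (283,220). The top camera is blocked by the arm. I'll descend and grasp.

```bash
python3 -m inch '[{"jaw":0,"dp":[1.5,-1,20],"angular":[0,0,0.006]},{"jaw":0,"dp":[0,0,20],"angular":[0,0,0]},{"jaw":0,"dp":[0,0,20],"angular":[0,0,0]},{"jaw":0,"dp":[0,0,15],"angular":[0,0,0]},{"jaw":0,"dp":[0,0,15],"angular":[0,0,0]},{"jaw":0,"dp":[0,0,11],"angular":[0,0,0]},{"jaw":0,"dp":[0,0,0],"angular":[0,0,0]},{"jaw":0,"dp":[0,0,0],"angular":[0,0,0]}]' 40
python3 - <<'E'
from h import *
to([.5008,-.2027,.203],4.65)
from station import capture
s=capture("side")
cv2.imwrite("pics/c2.png",cv2.resize(s[200:300,250:370],None,fx=6,fy=6,interpolation=cv2.INTER_CUBIC))
E
```

```text
time_s: 2.53
tool_pos: [0.5011, -0.2029, 0.2046]
orientation: [-0.0, 0.735, -0.678, 0.001]
force: [0.1, 0.0, 0.5]
gripper_width: 0.499
t 2.5333 tcp [ 0.5011 -0.2029  0.2046] F [0.111  0.0218 0.4761] w 0.4985272110948827
dp in current tool [-0.2391  0.2756  1.5603] rot [-0.0008 -0.0007 -0.0011] dp in final tool [-0.2383  0.2741  1.5607]
```

View pics/c2.png

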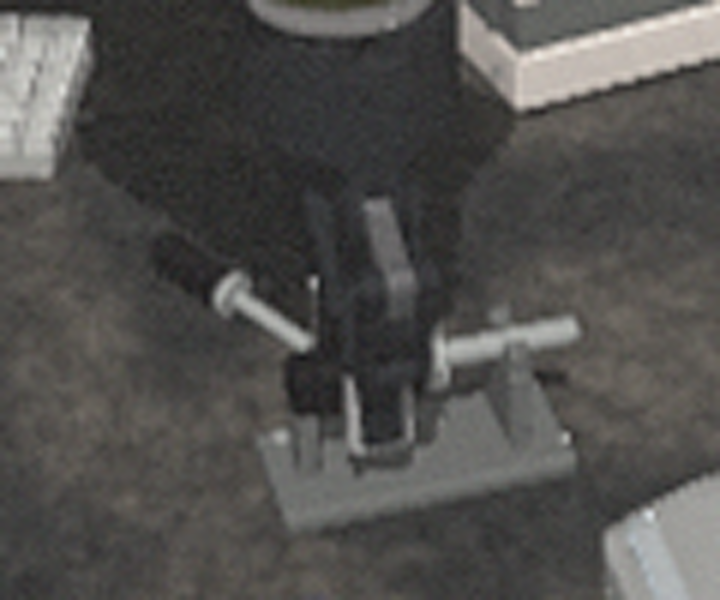

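```bash
python3 -m inch '[{"jaw":-1,"dp":[0,0,0],"angular":[0,0,0]},{"jaw":-1,"dp":[0,0,0],"angular":[0,0,0]},{"jaw":-1,"dp":[0,0,0],"angular":[0,0,0]},{"jaw":-1,"dp":[0,0,0],"angular":[0,0,0]},{"jaw":-1,"dp":[0,0,0],"angular":[0,0,0]},{"jaw":-1,"dp":[0,0,0],"angular":[0,0,0]},{"jaw":-1,"dp":[0,0,0],"angular":[0,0,0]},{"jaw":-1,"dp":[0,0,0],"angular":[0,0,0]}]' 60
python3 -c "
from h import *
to([.5008,-.2027,.203],4.65)"
```

```text
time_s: 3.25
tool_pos: [0.501, -0.2028, 0.2047]
orientation: [-0.0, 0.735, -0.678, 0.001]
force: [-2.1, 1.3, 6.2]
gripper_width: 0.177
t 3.25 tcp [ 0.501  -0.2028  0.2047] F [-2.07    1.2599  6.1997] w 0.1773180388079703
dp in current tool [-0.1357  0.2192  1.717 ] rot [-0.0012 -0.0011 -0.0013] dp in final tool [-0.1341  0.217   1.7174]
```

```bash
python3 -m inch '[{"jaw":-1,"dp":[0,0,-5],"angular":[0,0,0]},{"jaw":-1,"dp":[0,0,-10],"angular":[0,0,0]},{"jaw":-1,"dp":[0,0,-15],"angular":[0,0,0]},{"jaw":-1,"dp":[0,0,-15],"angular":[0,0,0]},{"jaw":-1,"dp":[0,0,-15],"angular":[0,0,0]},{"jaw":-1,"dp":[0,0,0],"angular":[0,0,0]},{"jaw":-1,"dp":[0,0,0],"angular":[0,0,0]}]'
python3 - <<'E'
from h import *
to([.5008,-.2027,.2647],4.65)
from station import capture
s=capture("side")
cv2.imwrite("pics/c3.png",cv2.resize(s[200:300,250:370],None,fx=6,fy=6,interpolation=cv2.INTER_CUBIC))
t=cv2.imread("pics/top0.png");cv2.imwrite("pics/t_grid.png",cv2.resize(t[235:280,260:320],None,fx=10,fy=10))
E
```

```text
time_s: 3.83
tool_pos: [0.5008, -0.2027, 0.2644]
orientation: [-0.0, 0.735, -0.678, 0.001]
force: [0.5, -0.5, -0.8]
gripper_width: 0.177
t 3.8333 tcp [ 0.5008 -0.2027  0.2644] F [ 0.5367 -0.5326 -0.7669] w 0.17741009473428052
dp in current tool [-0.0008  0.0052 -0.2887] rot [-0.0013 -0.001  -0.0015] dp in final tool [-0.0011  0.0056 -0.2886]
```

View pics/c3.png

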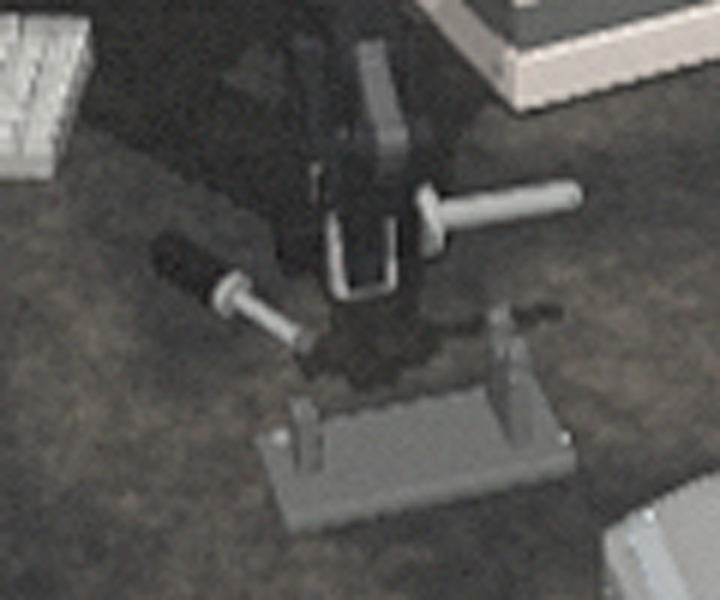

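View pics/t_grid.png

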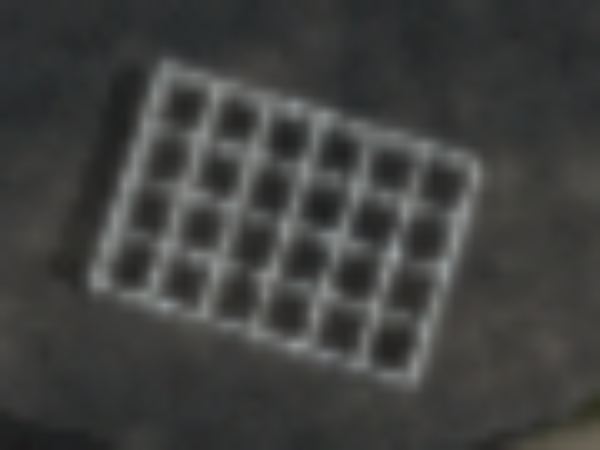

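Run:
```python
from h import *
np.set_printoptions(precision=4,suppress=True)
g=crop([(165,62),(480,155),(418,382),(97,288)],10,260,235);print("grid",plane("top",g,.022))
u=np.array([np.cos(np.radians(4.65)),np.sin(np.radians(4.65)),0])
for z in(.048,.108):
    O=np.array([.5287,-.2004,z]);p=proj("side",[O,O+.052*u]);print((p+.5-[250,200])*6-.5, (p[1]-p[0])[1]/(p[1]-p[0])[0])
    d=np.array([u[0]*np.cos(.1),u[1]*np.cos(.1),np.sin(.1)]);p=proj("side",[O,O+.052*d]);print("tilt .1 up",(p[1]-p[0])[1]/(p[1]-p[0])[0])
```

```text
grid [[0.4256 0.1093 0.022 ]
 [0.4019 0.0168 0.022 ]
 [0.3361 0.032  0.022 ]
 [0.3596 0.1256 0.022 ]]
[[438.2202 348.008 ]
 [575.7326 321.2969]] -0.19424447417446813
tilt .1 up -0.27714615182831476
[[434.5477 211.2131]
 [577.1065 185.4486]] -0.18072910989628815
tilt .1 up -0.26664891924896544
```

Run:
```python
from h import *
for f in("c2","c3"):
    im=cv2.cvtColor(cv2.imread(f"pics/{f}.png"),cv2.COLOR_BGR2GRAY).astype(float)
    ys=(345,325) if f=="c2" else (215,190)
    P=[]
    for x in range(455,566,3):
        if f=="c2" and 485<x<530: continue
        yc=ys[0]+(x-445)/130*(ys[1]-ys[0]);r=np.arange(int(yc)-22,int(yc)+23);w=np.clip(im[r,x]-95,0,None)
        P.append((x,(w*r).sum()/w.sum()))
    P=np.array(P);k=np.polyfit(P[:,0],P[:,1],1);print(f,k,np.std(P[:,1]-np.polyval(k,P[:,0])),np.polyval(k,[440,576]))
```

```text
c2 [-1.92765902e-01  4.38123477e+02] 0.4682001945188146 [353.3064802 327.0903175]
c3 [-1.66152487e-01  2.87501783e+02] 0.3961878469009626 [214.39468837 191.79795015]
```

Run:
```python
from h import *
np.set_printoptions(precision=4,suppress=True)
def ch(p,yaw=13.9,C=(.652,.124)):
    a=np.radians(yaw);p=np.atleast_2d(p);return np.c_[C[0]+p[:,0]*np.cos(a)-p[:,1]*np.sin(a),C[1]+p[:,0]*np.sin(a)+p[:,1]*np.cos(a),p[:,2]]
P=[(-.075,-.1,0),(-.075,-.1,.078),(-.075,.1,.078),(.075,-.1,.078),(.075,.1,.078),(.075,-.1,0),(-.075,.1,0),(-.075,.026,.041),(-.075,.026,.055),(-.075,-.026,.041),(-.075,-.026,.055)]
print("side crop",((proj("side",ch(P))+.5-[295,145])*7-.5))
print("top crop",((proj("top",ch(P))+.5-[225,120])*7-.5))
```

```text
side crop [[285.3644 529.0563]
 [284.298  351.3623]
 [ 72.843  142.3097]
 [631.5693 264.147 ]
 [386.8271  74.7405]
 [620.3858 436.4276]
 [ 80.6016 304.7466]
 [147.2136 294.1651]
 [146.1794 263.8038]
 [201.1287 350.2568]
 [200.4045 319.1689]]
top crop [[619.7148 449.3753]
 [615.6341 408.1929]
 [134.5752 507.5907]
 [543.0075  65.553 ]
 [ 72.294  161.9241]
 [550.4953 122.4632]
 [162.6474 543.9112]
 [321.9739 489.3156]
 [318.4874 482.3916]
 [444.0817 464.0733]
 [441.7293 456.9196]]
```

```bash
python3 -m inch '[{"jaw":-1,"dp":[-20,0,0],"angular":[0,0,-0.08]},{"jaw":-1,"dp":[-30,0,0],"angular":[0,0,-0.08]},{"jaw":-1,"dp":[-30,0,0],"angular":[0,0,0]},{"jaw":-1,"dp":[-30,0,0],"angular":[0,0,0]},{"jaw":-1,"dp":[-30,0,0],"angular":[0,0,0]},{"jaw":-1,"dp":[-30,0,0],"angular":[0,0,0]},{"jaw":-1,"dp":[-30,0,0],"angular":[0,0,0]},{"jaw":-1,"dp":[-30,0,0],"angular":[0,0,0]},{"jaw":-1,"dp":[-30,0,0],"angular":[0,0,0]},{"jaw":-1,"dp":[0,0,0],"angular":[0,0,0]}]'
python3 -c "
from h import *
to([.4821,.0820,.2045],13.9)"
```

```text
time_s: 4.72
tool_pos: [0.4429, 0.0544, 0.2627]
orientation: [0.0, 0.788, -0.616, -0.002]
force: [0.6, -1.1, -0.7]
gripper_width: 0.175
t 4.7167 tcp [0.4429 0.0544 0.2627] F [ 0.5637 -1.1019 -0.694 ] w 0.1750978071741696
dp in current tool [-17.2402 -44.8476  58.1374] rot [0.0028 0.002  0.0006] dp in final tool [-17.3846 -44.6721  58.2294]
```

```bash
python3 -m inch '[{"jaw":-1,"dp":[-9,-20,0],"angular":[0,0,0]},{"jaw":-1,"dp":[-8,-24,0],"angular":[0,0,0]},{"jaw":-1,"dp":[0,0,20],"angular":[0,0,0]},{"jaw":-1,"dp":[0,0,20],"angular":[0,0,0]},{"jaw":-1,"dp":[0,0,15],"angular":[0,0,0]},{"jaw":-1,"dp":[0,0,0],"angular":[0,0,0]},{"jaw":-1,"dp":[0,0,0],"angular":[0,0,0]}]'
python3 - <<'E'
from h import *
to([.4821,.0820,.2045],13.9)
from station import capture
s=capture("side");cv2.imwrite("pics/side4.png",s)
cv2.imwrite("pics/c4.png",cv2.resize(s[145:225,260:360],None,fx=7,fy=7,interpolation=cv2.INTER_CUBIC))
E
```

```text
time_s: 5.3
tool_pos: [0.4832, 0.0776, 0.208]
orientation: [0.001, 0.786, -0.618, -0.001]
force: [-0.2, 0.7, -0.6]
gripper_width: 0.177
t 5.3 tcp [0.4832 0.0776 0.208 ] F [-0.2194  0.6798 -0.6196] w 0.17736942964054114
dp in current tool [-4.5706  0.0189  3.5226] rot [ 0.0022  0.0007 -0.0033] dp in final tool [-4.5731  0.0118  3.5194]
```

View pics/c4.png

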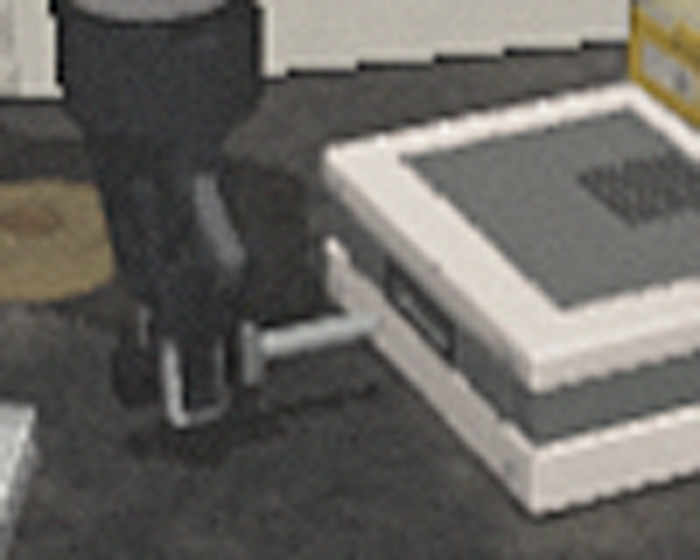

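```bash
python3 -m inch '[{"jaw":-1,"dp":[-2,0,3],"angular":[0,0,0]},{"jaw":-1,"dp":[0,0,0],"angular":[0,0,0]},{"jaw":-1,"dp":[0,0,0],"angular":[0,0,0]}]'
python3 - <<'E'
from h import *
to([.4821,.0820,.2050],13.9)
E
python3 -m inch '[{"jaw":-1,"dp":[0,-4,0],"angular":[0,0,0]},{"jaw":-1,"dp":[0,-4,0],"angular":[0,0,0]},{"jaw":-1,"dp":[0,-4,0],"angular":[0,0,0]},{"jaw":-1,"dp":[0,0,0],"angular":[0,0,0]},{"jaw":-1,"dp":[0,0,0],"angular":[0,0,0]}]'
python3 - <<'E'
from h import *
to([.4821,.0820,.2050],13.9)
from station import capture
s=capture("side");cv2.imwrite("pics/side5.png",s)
cv2.imwrite("pics/c5.png",cv2.resize(s[165:215,290:350],None,fx=12,fy=12,interpolation=cv2.INTER_CUBIC))
E
```

```text
time_s: 5.6
tool_pos: [0.4829, 0.0798, 0.2062]
orientation: [-0.0, 0.787, -0.617, 0.0]
force: [-0.3, -0.7, -0.9]
gripper_width: 0.175
t 5.6 tcp [0.4829 0.0798 0.2062] F [-0.2608 -0.6847 -0.933 ] w 0.17521040494840212
dp in current tool [-2.3165  0.249   1.1566] rot [-0.0007 -0.0003 -0.0029] dp in final tool [-2.3169  0.2415  1.1574]
time_s: 6.02
tool_pos: [0.4947, 0.0827, 0.2057]
orientation: [-0.0, 0.787, -0.617, 0.0]
force: [0.2, -0.1, -0.5]
gripper_width: 0.172
t 6.0167 tcp [0.4947 0.0827 0.2057] F [ 0.2381 -0.0833 -0.4989] w 0.1723814126368473
dp in current tool [-2.35   12.3891  0.6511] rot [-0.     -0.     -0.0028] dp in final tool [-2.385  12.3824  0.6516]
```

View pics/c5.png

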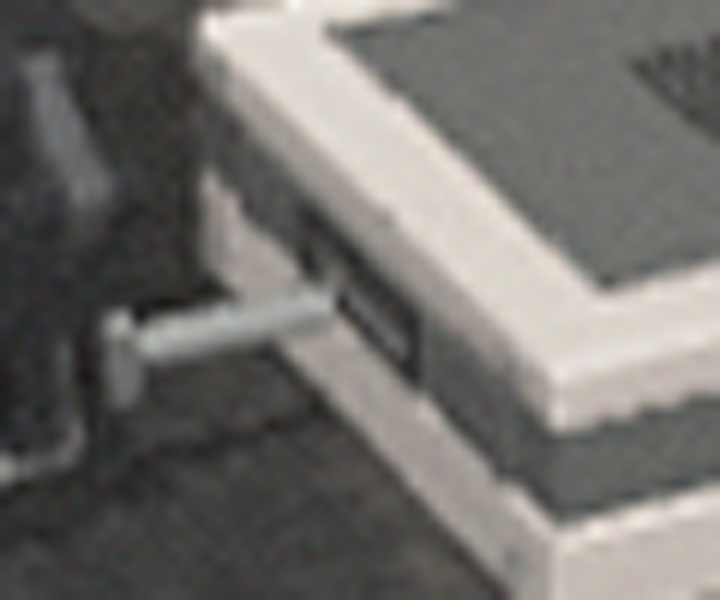

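```bash
python3 -m inch '[{"jaw":-1,"dp":[0,-2.5,0],"angular":[0,0,0]},{"jaw":-1,"dp":[0,-2,0],"angular":[0,0,0]},{"jaw":-1,"dp":[0,-1.5,0],"angular":[0,0,0]},{"jaw":-1,"dp":[0,-1,0],"angular":[0,0,0]},{"jaw":-1,"dp":[0,-1,0],"angular":[0,0,0]},{"jaw":-1,"dp":[0,0,0],"angular":[0,0,0]}]'
python3 -m inch '[{"jaw":-1,"dp":[0,-1,0],"angular":[0,0,0]},{"jaw":-1,"dp":[0,-1,0],"angular":[0,0,0]},{"jaw":-1,"dp":[0,-1,0],"angular":[0,0,0]},{"jaw":-1,"dp":[0,0,0],"angular":[0,0,0]}]'
python3 -m inch '[{"jaw":-1,"dp":[0,-1,0],"angular":[0,0,0]},{"jaw":-1,"dp":[0,-1,0],"angular":[0,0,0]},{"jaw":-1,"dp":[0,-1,0],"angular":[0,0,0]},{"jaw":-1,"dp":[0,0,0],"angular":[0,0,0]}]'
python3 - <<'E'
from h import *
to([.4821,.0820,.2050],13.9)
from station import capture
s=capture("side");cv2.imwrite("pics/side6.png",s)
cv2.imwrite("pics/c6.png",cv2.resize(s[165:215,290:350],None,fx=12,fy=12,interpolation=cv2.INTER_CUBIC))
E
```

```text
time_s: 6.57
tool_pos: [0.5024, 0.0845, 0.2057]
orientation: [-0.0, 0.787, -0.618, 0.0]
force: [-0.0, -0.2, -0.8]
gripper_width: 0.174
time_s: 6.9
tool_pos: [0.5053, 0.0852, 0.2057]
orientation: [-0.0, 0.787, -0.618, 0.0]
force: [-0.8, -0.8, -0.6]
gripper_width: 0.177
time_s: 7.23
tool_pos: [0.5083, 0.086, 0.2057]
orientation: [-0.0, 0.787, -0.618, 0.0]
force: [0.7, 0.6, -0.2]
gripper_width: 0.167
t 7.2333 tcp [0.5083 0.086  0.2057] F [ 0.7085  0.5936 -0.1661] w 0.16713421278633278
dp in current tool [-2.3672 26.35    0.7011] rot [-0.0002 -0.     -0.003 ] dp in final tool [-2.4456 26.3427  0.7052]
```

View pics/c6.png

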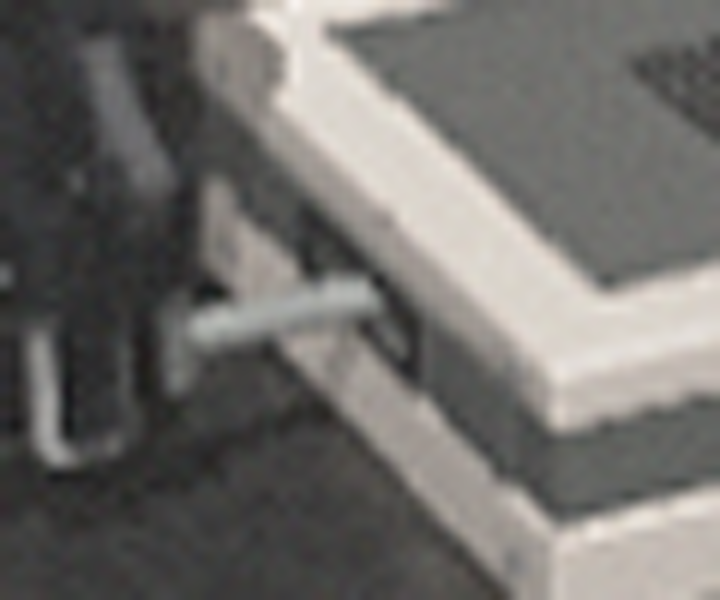

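```bash
for i in 1 2 3; do :; done; python3 -m inch '[{"jaw":-1,"dp":[0,-1,0],"angular":[0,0,0]},{"jaw":-1,"dp":[0,-1,0],"angular":[0,0,0]},{"jaw":-1,"dp":[0,-1,0],"angular":[0,0,0]},{"jaw":-1,"dp":[0,-1,0],"angular":[0,0,0]},{"jaw":-1,"dp":[0,0,0],"angular":[0,0,0]}]'
python3 -m inch '[{"jaw":-1,"dp":[0,-1,0],"angular":[0,0,0]},{"jaw":-1,"dp":[0,-1,0],"angular":[0,0,0]},{"jaw":-1,"dp":[0,-1,0],"angular":[0,0,0]},{"jaw":-1,"dp":[0,-1,0],"angular":[0,0,0]},{"jaw":-1,"dp":[0,0,0],"angular":[0,0,0]}]'
python3 -m inch '[{"jaw":-1,"dp":[0,-1,0],"angular":[0,0,0]},{"jaw":-1,"dp":[0,-1,0],"angular":[0,0,0]},{"jaw":-1,"dp":[0,-1,0],"angular":[0,0,0]},{"jaw":-1,"dp":[0,-1,0],"angular":[0,0,0]},{"jaw":-1,"dp":[0,0,0],"angular":[0,0,0]}]'
python3 - <<'E'
from h import *
to([.4821,.0820,.2050],13.9)
E
```

```text
time_s: 7.7
tool_pos: [0.5121, 0.0869, 0.2057]
orientation: [-0.0, 0.787, -0.618, 0.0]
force: [0.1, -0.1, -0.7]
gripper_width: 0.175
time_s: 8.12
tool_pos: [0.5161, 0.0878, 0.2057]
orientation: [-0.0, 0.787, -0.618, 0.0]
force: [1.0, 0.3, 0.6]
gripper_width: 0.175
time_s: 8.53
tool_pos: [0.5199, 0.0888, 0.2057]
orientation: [-0.0, 0.787, -0.618, 0.0]
force: [0.5, 0.6, -0.8]
gripper_width: 0.177
t 8.5333 tcp [0.5199 0.0888 0.2057] F [ 0.4515  0.593  -0.7808] w 0.17672680537181065
dp in current tool [-2.3832 38.3622  0.6979] rot [-0.0002 -0.     -0.003 ] dp in final tool [-2.4985 38.3547  0.7044]
```

```bash
python3 -m inch '[{"jaw":-1,"dp":[0,-1,0],"angular":[0,0,0]},{"jaw":-1,"dp":[0,-1,0],"angular":[0,0,0]},{"jaw":-1,"dp":[0,-1,0],"angular":[0,0,0]},{"jaw":-1,"dp":[0,-1,0],"angular":[0,0,0]},{"jaw":-1,"dp":[0,0,0],"angular":[0,0,0]}]'
python3 -m inch '[{"jaw":-1,"dp":[0,-1,0],"angular":[0,0,0]},{"jaw":-1,"dp":[0,-1,0],"angular":[0,0,0]},{"jaw":-1,"dp":[0,-1,0],"angular":[0,0,0]},{"jaw":-1,"dp":[0,0,0],"angular":[0,0,0]}]'
python3 -m inch '[{"jaw":-1,"dp":[0,-1,0],"angular":[0,0,0]},{"jaw":-1,"dp":[0,-1,0],"angular":[0,0,0]},{"jaw":-1,"dp":[0,0,0],"angular":[0,0,0]}]'
python3 -m inch '[{"jaw":-1,"dp":[0,-1,0],"angular":[0,0,0]},{"jaw":-1,"dp":[0,-1,0],"angular":[0,0,0]},{"jaw":-1,"dp":[0,0,0],"angular":[0,0,0]}]'
python3 - <<'E'
from h import *
to([.4821,.0820,.2050],13.9)
E
```

```text
time_s: 8.95
tool_pos: [0.5238, 0.0897, 0.2057]
orientation: [-0.0, 0.787, -0.618, 0.0]
force: [-0.5, -0.4, -1.4]
gripper_width: 0.175
time_s: 9.28
tool_pos: [0.5267, 0.0905, 0.2057]
orientation: [-0.0, 0.787, -0.618, 0.0]
force: [-0.3, -0.4, -0.4]
gripper_width: 0.179
time_s: 9.53
tool_pos: [0.5287, 0.0909, 0.2057]
orientation: [-0.0, 0.787, -0.618, 0.0]
force: [0.0, 0.3, -0.1]
gripper_width: 0.174
time_s: 9.78
tool_pos: [0.5306, 0.0914, 0.2057]
orientation: [-0.0, 0.787, -0.618, 0.0]
force: [0.2, 0.6, -0.3]
gripper_width: 0.176
t 9.7833 tcp [0.5306 0.0914 0.2057] F [ 0.2363  0.5692 -0.2812] w 0.1758267235213093
dp in current tool [-2.3703 49.3425  0.7142] rot [-0.0002 -0.0001 -0.003 ] dp in final tool [-2.5169 49.3352  0.7225]
```

```bash
for k in 1; do python3 -m inch '[{"jaw":-1,"dp":[0,-1,0],"angular":[0,0,0]},{"jaw":-1,"dp":[0,0,0],"angular":[0,0,0]}]'; python3 -m inch '[{"jaw":-1,"dp":[0,-1,0],"angular":[0,0,0]},{"jaw":-1,"dp":[0,0,0],"angular":[0,0,0]}]';python3 -m inch '[{"jaw":-1,"dp":[0,-1,0],"angular":[0,0,0]},{"jaw":-1,"dp":[0,0,0],"angular":[0,0,0]}]'; done
python3 - <<'E'
from h import *
to([.4821,.0820,.2050],13.9)
from station import capture
s=capture("side");cv2.imwrite("pics/side7.png",s)
cv2.imwrite("pics/c7.png",cv2.resize(s[165:215,290:350],None,fx=12,fy=12,interpolation=cv2.INTER_CUBIC))
E
```

```text
time_s: 9.95
tool_pos: [0.5315, 0.0916, 0.2057]
orientation: [-0.0, 0.787, -0.618, 0.0]
force: [0.6, -0.8, -0.6]
gripper_width: 0.173
time_s: 10.12
tool_pos: [0.5325, 0.0919, 0.2057]
orientation: [-0.0, 0.787, -0.618, 0.0]
force: [0.1, -0.2, -0.8]
gripper_width: 0.178
time_s: 10.28
tool_pos: [0.5335, 0.0921, 0.2057]
orientation: [-0.0, 0.787, -0.618, 0.0]
force: [0.6, -0.2, -0.9]
gripper_width: 0.172
t 10.2833 tcp [0.5335 0.0921 0.2057] F [ 0.6014 -0.1582 -0.8922] w 0.171574949271295
dp in current tool [-2.3735 52.3219  0.7095] rot [-0.0001 -0.     -0.003 ] dp in final tool [-2.5297 52.3144  0.7167]
```

View pics/c7.png

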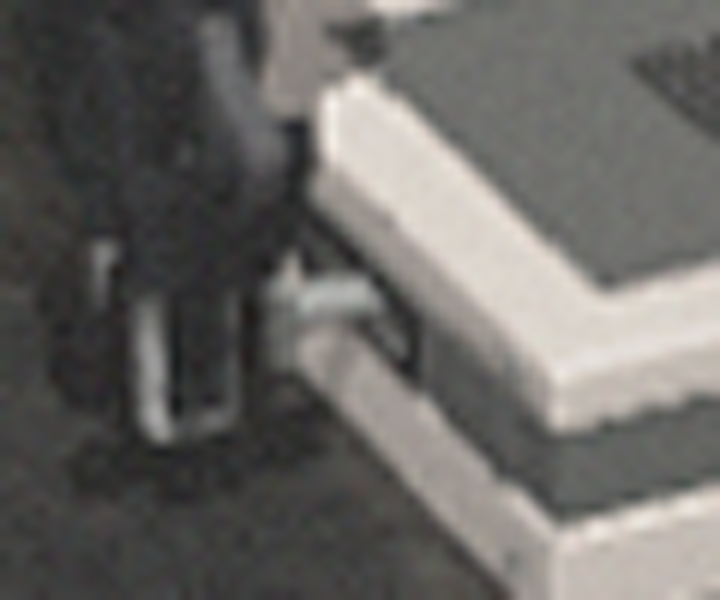

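```bash
python3 -m inch '[{"jaw":-1,"dp":[0,-1,0],"angular":[0,0,0]},{"jaw":-1,"dp":[0,0,0],"angular":[0,0,0]}]'; python3 -m inch '[{"jaw":-1,"dp":[0,-1,0],"angular":[0,0,0]},{"jaw":-1,"dp":[0,0,0],"angular":[0,0,0]}]';python3 -m inch '[{"jaw":-1,"dp":[0,-1,0],"angular":[0,0,0]},{"jaw":-1,"dp":[0,0,0],"angular":[0,0,0]}]'; python3 -m inch '[{"jaw":-1,"dp":[0,0,0],"angular":[0,0,0]},{"jaw":-1,"dp":[0,0,0],"angular":[0,0,0]}]'
python3 - <<'E'
from h import *
to([.4821,.0820,.2050],13.9)
E
```

```text
time_s: 10.5
tool_pos: [0.5345, 0.0924, 0.2057]
orientation: [-0.0, 0.787, -0.618, 0.0]
force: [0.0, 0.2, -1.0]
gripper_width: 0.176
time_s: 10.67
tool_pos: [0.5354, 0.0926, 0.2057]
orientation: [-0.0, 0.787, -0.618, 0.0]
force: [-0.5, 0.0, -1.4]
gripper_width: 0.178
time_s: 10.83
tool_pos: [0.5364, 0.0928, 0.2057]
orientation: [-0.0, 0.787, -0.618, 0.0]
force: [0.7, -0.1, -0.7]
gripper_width: 0.177
time_s: 11.0
tool_pos: [0.5363, 0.0928, 0.2057]
orientation: [0.0, 0.787, -0.618, -0.0]
force: [-0.0, 0.6, -1.1]
gripper_width: 0.174
t 11.0 tcp [0.5363 0.0928 0.2057] F [-0.036   0.6328 -1.0813] w 0.1736157437689223
dp in current tool [-2.3387 55.1867  0.6881] rot [ 0.     0.    -0.003] dp in final tool [-2.5023 55.1795  0.6858]
```

```bash
python3 -m inch '[{"jaw":-1,"dp":[0,-1,0],"angular":[0,0,0]},{"jaw":-1,"dp":[0,-1,0],"angular":[0,0,0]},{"jaw":-1,"dp":[0,0,0],"angular":[0,0,0]}]'; python3 -m inch '[{"jaw":-1,"dp":[0,-1,0],"angular":[0,0,0]},{"jaw":-1,"dp":[0,-1,0],"angular":[0,0,0]},{"jaw":-1,"dp":[0,0,0],"angular":[0,0,0]}]'
python3 - <<'E'
from h import *
to([.4821,.0820,.2050],13.9)
from station import capture
s=capture("side");cv2.imwrite("pics/side8.png",s)
cv2.imwrite("pics/c8.png",cv2.resize(s[165:215,290:350],None,fx=12,fy=12,interpolation=cv2.INTER_CUBIC))
E
```

```text
time_s: 11.25
tool_pos: [0.5384, 0.0933, 0.2057]
orientation: [-0.0, 0.787, -0.618, 0.0]
force: [-0.4, 0.3, -0.4]
gripper_width: 0.176
time_s: 11.5
tool_pos: [0.5403, 0.0938, 0.2057]
orientation: [-0.0, 0.787, -0.618, 0.0]
force: [0.2, -0.1, -0.5]
gripper_width: 0.175
t 11.5 tcp [0.5403 0.0938 0.2057] F [ 0.2297 -0.0537 -0.4692] w 0.17542416627995347
dp in current tool [-2.3569 59.3444  0.6849] rot [-0.0001 -0.     -0.003 ] dp in final tool [-2.5354 59.3369  0.6924]
```

View pics/c8.png

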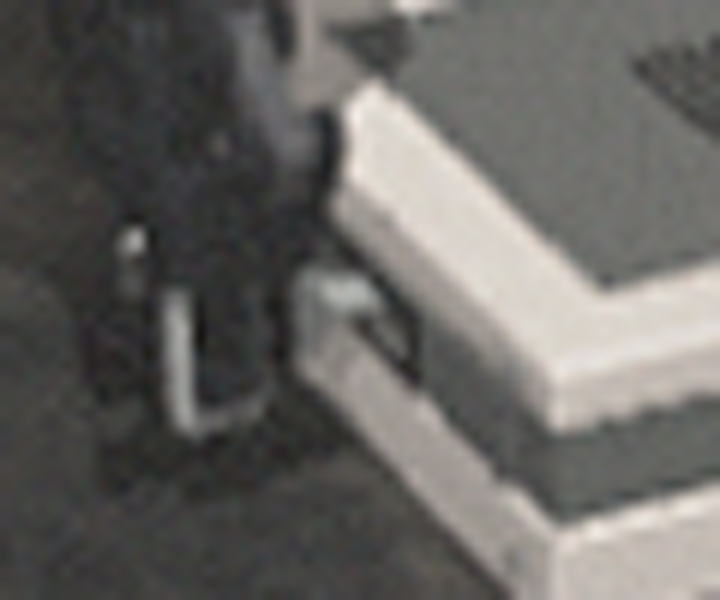

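Rod visible outside the front is about 13 mm (crop 325–375), so the tip is already some 11 mm into the hole with no force. I'll keep going gently.

```bash
python3 -m inch '[{"jaw":-1,"dp":[0,-1,0],"angular":[0,0,0]},{"jaw":-1,"dp":[0,-1,0],"angular":[0,0,0]},{"jaw":-1,"dp":[0,0,0],"angular":[0,0,0]}]'; python3 -m inch '[{"jaw":-1,"dp":[0,-1,0],"angular":[0,0,0]},{"jaw":-1,"dp":[0,-1,0],"angular":[0,0,0]},{"jaw":-1,"dp":[0,0,0],"angular":[0,0,0]}]'; python3 -m inch '[{"jaw":-1,"dp":[0,-1,0],"angular":[0,0,0]},{"jaw":-1,"dp":[0,-1,0],"angular":[0,0,0]},{"jaw":-1,"dp":[0,0,0],"angular":[0,0,0]}]';  python3 -m inch '[{"jaw":-1,"dp":[0,-1,0],"angular":[0,0,0]},{"jaw":-1,"dp":[0,0,0],"angular":[0,0,0]},{"jaw":-1,"dp":[0,0,0],"angular":[0,0,0]}]'
python3 - <<'E'
from h import *
to([.4821,.0820,.2050],13.9)
from station import capture
s=capture("side");cv2.imwrite("pics/side9.png",s)
cv2.imwrite("pics/c9.png",cv2.resize(s[165:215,290:350],None,fx=12,fy=12,interpolation=cv2.INTER_CUBIC))
E
```

```text
time_s: 11.8
tool_pos: [0.5423, 0.0942, 0.2057]
orientation: [-0.0, 0.787, -0.618, 0.0]
force: [0.4, 0.2, -0.8]
gripper_width: 0.17
time_s: 12.05
tool_pos: [0.5442, 0.0947, 0.2057]
orientation: [-0.0, 0.787, -0.618, 0.0]
force: [-0.3, -0.3, -0.6]
gripper_width: 0.176
time_s: 12.3
tool_pos: [0.5461, 0.0952, 0.2057]
orientation: [-0.0, 0.787, -0.618, 0.0]
force: [-0.5, 0.3, 0.1]
gripper_width: 0.174
time_s: 12.55
tool_pos: [0.547, 0.0954, 0.2057]
orientation: [-0.0, 0.787, -0.618, 0.0]
force: [-0.2, 0.2, -0.0]
gripper_width: 0.171
t 12.55 tcp [0.547  0.0954 0.2057] F [-0.2312  0.173  -0.0225] w 0.17059049312962712
dp in current tool [-2.364  66.2168  0.69  ] rot [-0.    -0.    -0.003] dp in final tool [-2.5642 66.2093  0.6909]
```

View pics/c9.png

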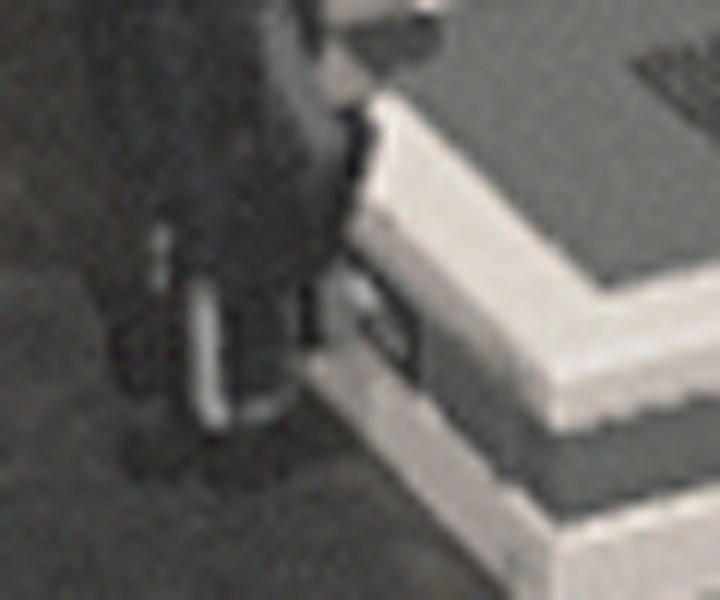

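```bash
python3 -m inch '[{"jaw":-1,"dp":[0,-1,0],"angular":[0,0,0]},{"jaw":-1,"dp":[0,-1,0],"angular":[0,0,0]},{"jaw":-1,"dp":[0,0,0],"angular":[0,0,0]}]'; python3 -m inch '[{"jaw":-1,"dp":[0,-0.5,0],"angular":[0,0,0]},{"jaw":-1,"dp":[0,-0.5,0],"angular":[0,0,0]},{"jaw":-1,"dp":[0,0,0],"angular":[0,0,0]}]'
python3 -m inch '[{"jaw":-1,"dp":[0,-0.5,0],"angular":[0,0,0]},{"jaw":-1,"dp":[0,0,0],"angular":[0,0,0]}]'
python3 - <<'E'
from h import *
to([.4821,.0820,.2050],13.9)
E
```

```text
time_s: 12.85
tool_pos: [0.5491, 0.0959, 0.2057]
orientation: [-0.0, 0.787, -0.618, 0.0]
force: [0.1, 0.6, -0.7]
gripper_width: 0.174
time_s: 13.1
tool_pos: [0.5499, 0.0961, 0.2057]
orientation: [-0.0, 0.787, -0.618, 0.0]
force: [-0.1, 0.6, -0.6]
gripper_width: 0.18
time_s: 13.27
tool_pos: [0.5504, 0.0963, 0.2057]
orientation: [-0.0, 0.787, -0.618, 0.0]
force: [0.1, 0.5, -1.5]
gripper_width: 0.173
t 13.2667 tcp [0.5504 0.0963 0.2057] F [ 0.055   0.4655 -1.4534] w 0.17298342884681964
dp in current tool [-2.3629 69.7394  0.7004] rot [-0.0001 -0.     -0.003 ] dp in final tool [-2.5693 69.732   0.7046]
```

```bash
python3 -m inch '[{"jaw":-1,"dp":[0,-0.5,0],"angular":[0,0,0]},{"jaw":-1,"dp":[0,0,0],"angular":[0,0,0]}]'
python3 -m inch '[{"jaw":-1,"dp":[0,-0.5,0],"angular":[0,0,0]},{"jaw":-1,"dp":[0,0,0],"angular":[0,0,0]}]'
python3 - <<'E'
from h import *
to([.4821,.0820,.2050],13.9)
from station import capture
s=capture("side")
cv2.imwrite("pics/c10.png",cv2.resize(s[165:215,290:350],None,fx=12,fy=12,interpolation=cv2.INTER_CUBIC))
E
```

```text
time_s: 13.43
tool_pos: [0.5509, 0.0964, 0.2057]
orientation: [-0.0, 0.787, -0.618, 0.0]
force: [0.5, 0.5, -0.7]
gripper_width: 0.174
time_s: 13.6
tool_pos: [0.5514, 0.0965, 0.2057]
orientation: [-0.0, 0.787, -0.618, 0.0]
force: [0.6, 0.2, 0.5]
gripper_width: 0.177
t 13.6 tcp [0.5514 0.0965 0.2057] F [0.5909 0.2196 0.5469] w 0.17669102295841826
dp in current tool [-2.3636 70.7455  0.7214] rot [-0.0001 -0.     -0.003 ] dp in final tool [-2.5753 70.7381  0.7274]
```

View pics/c10.png

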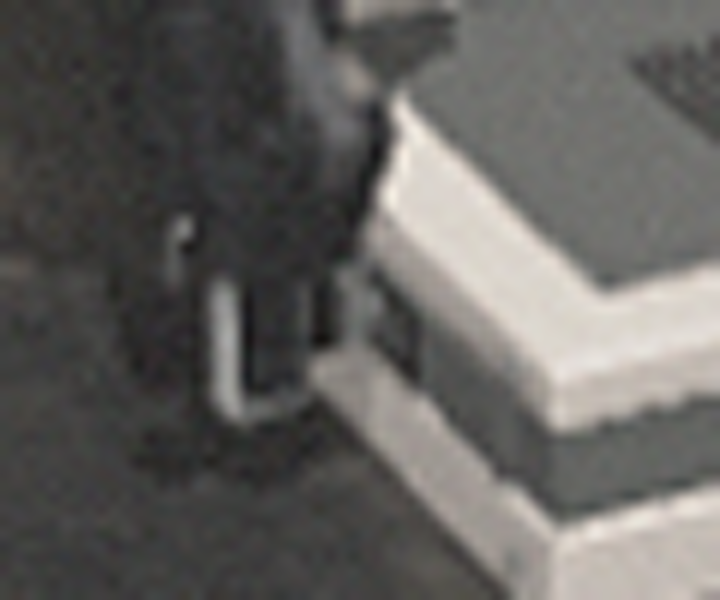

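```bash
python3 -m inch '[{"jaw":-1,"dp":[0,-0.5,0],"angular":[0,0,0]},{"jaw":-1,"dp":[0,0,0],"angular":[0,0,0]}]'
```

```text
time_s: 13.82
tool_pos: [0.5519, 0.0966, 0.2057]
orientation: [-0.0, 0.787, -0.618, 0.0]
force: [-0.2, -0.5, -1.0]
gripper_width: 0.176
```

```bash
python3 -m inch '[{"jaw":-1,"dp":[0,-0.5,0],"angular":[0,0,0]},{"jaw":-1,"dp":[0,0,0],"angular":[0,0,0]}]'
```

```text
time_s: 13.98
tool_pos: [0.5524, 0.0967, 0.2057]
orientation: [-0.0, 0.787, -0.617, 0.0]
force: [0.0, 0.2, -0.2]
gripper_width: 0.179
```

```bash
python3 -m inch '[{"jaw":-1,"dp":[0,-0.4,0],"angular":[0,0,0]},{"jaw":-1,"dp":[0,0,0],"angular":[0,0,0]}]'
```

```text
time_s: 14.15
tool_pos: [0.5527, 0.0968, 0.2057]
orientation: [-0.0, 0.787, -0.618, 0.0]
force: [0.8, -0.2, -0.4]
gripper_width: 0.173
```

```bash
python3 -m inch '[{"jaw":-1,"dp":[0,-0.4,0],"angular":[0,0,0]},{"jaw":-1,"dp":[0,0,0],"angular":[0,0,0]}]'
```

```text
time_s: 14.32
tool_pos: [0.5531, 0.0969, 0.2057]
orientation: [-0.0, 0.787, -0.618, 0.0]
force: [-1.0, 0.6, -0.0]
gripper_width: 0.172
```

```bash
python3 -m inch '[{"jaw":-1,"dp":[0,-0.4,0],"angular":[0,0,0]},{"jaw":-1,"dp":[0,0,0],"angular":[0,0,0]}]'
```

```text
time_s: 14.48
tool_pos: [0.5535, 0.097, 0.2057]
orientation: [-0.0, 0.787, -0.618, 0.0]
force: [-0.4, -0.8, -0.9]
gripper_width: 0.177
```

```bash
python3 -m inch '[{"jaw":-1,"dp":[0,-0.4,0],"angular":[0,0,0]},{"jaw":-1,"dp":[0,0,0],"angular":[0,0,0]}]'
python3 - <<'E'
from h import *
from station import capture
s=capture("side")
cv2.imwrite("pics/c11.png",cv2.resize(s[165:215,290:350],None,fx=12,fy=12,interpolation=cv2.INTER_CUBIC))
E
```

```text
time_s: 14.65
tool_pos: [0.5538, 0.0971, 0.2057]
orientation: [0.0, 0.787, -0.618, -0.0]
force: [-1.3, -0.2, -1.1]
gripper_width: 0.172
```

View pics/c11.png

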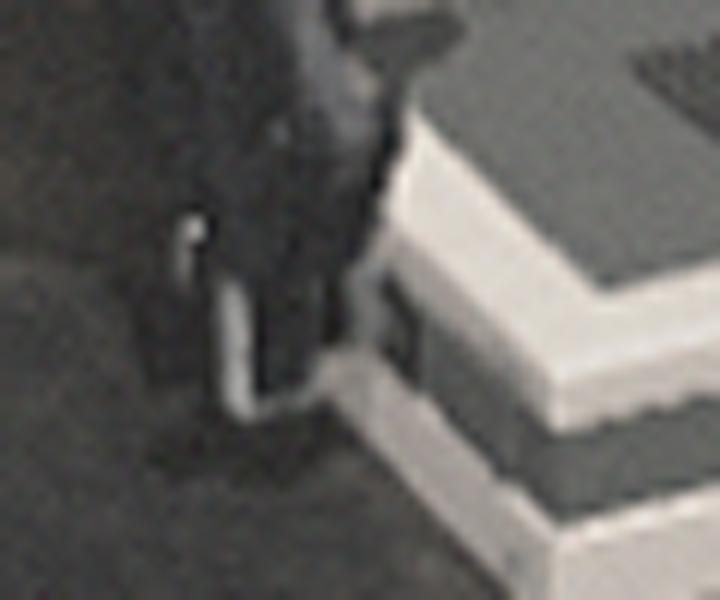

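```bash
python3 -m inch '[{"jaw":-1,"dp":[0,-0.4,0],"angular":[0,0,0]},{"jaw":-1,"dp":[0,0,0],"angular":[0,0,0]}]'
```

```text
time_s: 14.87
tool_pos: [0.554, 0.0971, 0.2056]
orientation: [0.0, 0.787, -0.617, -0.0]
force: [-3.4, -0.5, 0.3]
gripper_width: 0.175
```

```bash
python3 -m inch '[{"jaw":-1,"dp":[0,-0.4,0],"angular":[0,0,0]},{"jaw":-1,"dp":[0,0,0],"angular":[0,0,0]}]'
```

```text
time_s: 15.03
tool_pos: [0.5542, 0.0972, 0.2056]
orientation: [0.001, 0.787, -0.617, -0.001]
force: [-7.4, -1.9, 3.0]
gripper_width: 0.181
```

```bash
python3 -m inch '[{"jaw":-1,"dp":[0,-0.4,0],"angular":[0,0,0]},{"jaw":-1,"dp":[0,0,0],"angular":[0,0,0]}]'
```

```text
time_s: 15.2
tool_pos: [0.5544, 0.0972, 0.2055]
orientation: [0.001, 0.787, -0.617, -0.001]
force: [-9.5, -2.9, 2.8]
gripper_width: 0.18
```

The force rises sharply (about 10 N) within 2 mm of the predicted depth, so the collar is seated. I'll ease off and release.

```bash
python3 -m inch '[{"jaw":-1,"dp":[0,0.9,0],"angular":[0,0,0]},{"jaw":-1,"dp":[0,0,0],"angular":[0,0,0]},{"jaw":-1,"dp":[0,0,0],"angular":[0,0,0]}]' 20
python3 -m inch '[{"jaw":-0.5,"dp":[0,0,0],"angular":[0,0,0]},{"jaw":-0.4,"dp":[0,0,0],"angular":[0,0,0]},{"jaw":-0.3,"dp":[0,0,0],"angular":[0,0,0]},{"jaw":-0.2,"dp":[0,0,0],"angular":[0,0,0]},{"jaw":0,"dp":[0,0,0],"angular":[0,0,0]},{"jaw":0,"dp":[0,0,0],"angular":[0,0,0]},{"jaw":0,"dp":[0,0,0],"angular":[0,0,0]},{"jaw":0,"dp":[0,0,0],"angular":[0,0,0]}]'
python3 - <<'E'
from h import *
to([.4821,.0820,.2050],13.9)
from station import capture
s=capture("side")
cv2.imwrite("pics/c12.png",cv2.resize(s[165:215,290:350],None,fx=12,fy=12,interpolation=cv2.INTER_CUBIC))
E
```

```text
time_s: 15.45
tool_pos: [0.554, 0.0971, 0.2056]
orientation: [0.0, 0.787, -0.618, -0.0]
force: [-4.1, -1.5, 0.8]
gripper_width: 0.173
time_s: 16.12
tool_pos: [0.5542, 0.0972, 0.2057]
orientation: [-0.0, 0.787, -0.618, 0.0]
force: [-0.1, 0.3, -0.9]
gripper_width: 0.502
t 16.1167 tcp [0.5542 0.0972 0.2057] F [-0.1299  0.3344 -0.851 ] w 0.5016222299378084
dp in current tool [-2.3554 73.6025  0.6938] rot [-0.0001  0.     -0.003 ] dp in final tool [-2.5794 73.5949  0.6997]
```

View pics/c12.png

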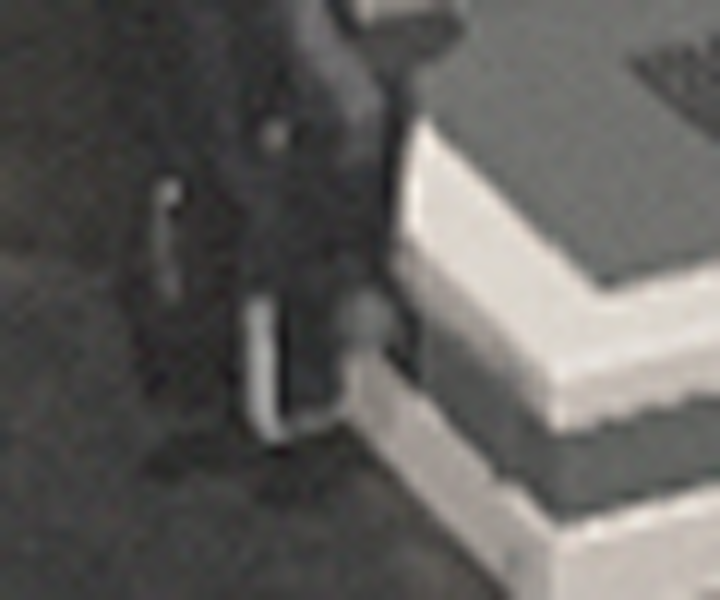

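Released, with force zero. I'll raise straight up and back off to look.

```bash
python3 -m inch '[{"jaw":0,"dp":[0,0,-8],"angular":[0,0,0]},{"jaw":0,"dp":[0,0,-15],"angular":[0,0,0]},{"jaw":0,"dp":[0,0,-20],"angular":[0,0,0]},{"jaw":0,"dp":[0,0,-25],"angular":[0,0,0]},{"jaw":0,"dp":[0,0,-25],"angular":[0,0,0]},{"jaw":0,"dp":[0,0,-25],"angular":[0,0,0]},{"jaw":0,"dp":[0,20,-25],"angular":[0,0,0]},{"jaw":0,"dp":[0,30,0],"angular":[0,0,0]},{"jaw":0,"dp":[0,30,0],"angular":[0,0,0]},{"jaw":0,"dp":[0,30,0],"angular":[0,0,0]}]'
python3 -m inch '[{"jaw":0,"dp":[0,30,-20],"angular":[0,0,0]},{"jaw":0,"dp":[0,0,-20],"angular":[0,0,0]},{"jaw":0,"dp":[0,0,0],"angular":[0,0,0]}]'
python3 - <<'E'
from h import *
from station import capture
s=capture("side");t=capture("top");cv2.imwrite("pics/top13.png",t);cv2.imwrite("pics/side13.png",s)
a=cv2.resize(s[165:215,280:350],None,fx=8,fy=8,interpolation=cv2.INTER_CUBIC)
cv2.imwrite("pics/c13.png",a)
E
```

```text
time_s: 17.0
tool_pos: [0.4458, 0.0709, 0.3494]
orientation: [-0.0, 0.787, -0.617, 0.001]
force: [0.2, -0.5, 1.0]
gripper_width: 0.499
time_s: 17.25
tool_pos: [0.4174, 0.0638, 0.3926]
orientation: [-0.002, 0.786, -0.618, 0.003]
force: [0.4, 0.7, 1.0]
gripper_width: 0.5
```

View pics/c13.png

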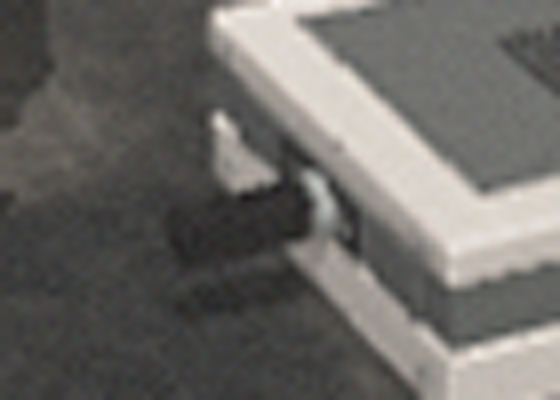

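View pics/top13.png

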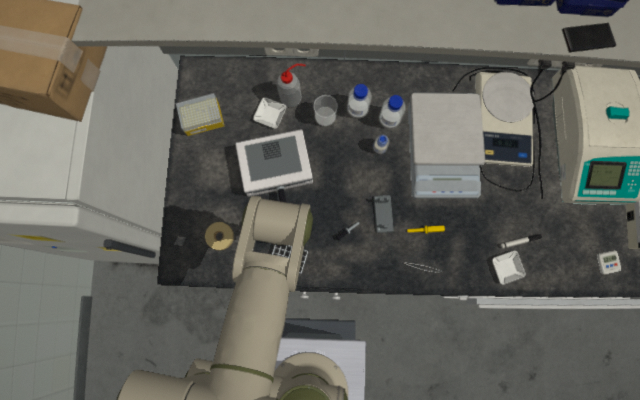

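```bash
python3 -c "
from station import manip
print(manip.read_state()['qvel'].round(3)); print(manip.sign_off())"
```

```text
[ 0.004  0.037  0.018 -0.001 -0.008 -0.   ]
the job is handed in; nothing more can be done
None
```

The lock pin is home in the changer and released, and I handed the job in at about 17.4 s of the 64 s allowed. Sign-off gives no verdict.

- **Pin taken:** I took the larger black-handled pin from the holder and lifted it 60 mm, well clear. The small loose pin and the yellow tool were left alone.
- **Finding the hole:** The pin went through the window on its first line. It met the lock hole without any searching, with no push beyond sensor noise of about 1 N.
- **Seating:** It slid freely until a sharp, stiff contact of about 10 N, within 2 mm of the depth I had worked out. That is half the 20 N limit. I eased off, opened the jaws and lifted clear.

**Last checks:**
- The side picture shows the collar flat against the front, with no rod visible between them and the handle in line with the window.
- The force read about zero after release.
- In the last top picture the bottle and tape look to be where they started. The tray is partly hidden by the arm; what shows of it looks unmoved, and nothing passed near it at tray height.

**What disagreed:** The two cameras differed by about 2–4 mm on the window's sideways position. I settled it by comparing the pin tip with the window in the side picture. I did not measure the final gap at the collar; that it is seated rests on the stiff contact and the last side picture.

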